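Reset a dosing-pump controller with the reset pin

TASK

Reset the dosing-pump controller: from the rack, draw out the one reset pin whose shank is both thin and long enough to reach the button deep inside the square well in the controller's face, lay it in the steel tray and let go, then take it again by its handle. With that pin press the button fully in, gently, without ramming it, and keep it pressed for about half a second. Then lay the pin back flat in the tray, leaving the other two pins in the rack and the bottle and jar where they are.

Things in the scene. Friction and masses are not known exactly. Their poses are not given: they have to be found in the camera images.
- pin_long: the right reset pin, loose, about 60 g: black handle 22 x 22 x 73 mm, round steel shank 8 mm thick, 62 mm long, on one axis. Starts level in one of the rack's sheaths, handle wholly inside, shank sticking out. Origin: underside of the handle at the shoulder where the shank begins; x to the tip, z up; the axis is 11 mm above it; handle x -73 to 0 mm, shank 0 to 62 mm
- pin_long_tip (a point): centre of the shank's flat end on pin_long
- pin_long_handle (a point): centre of the grip on pin_long's handle: on its axis, 40 mm behind the shoulder
- pin_short: look-alike, same handle, shank 8 mm thick but only 34 mm long: cannot reach the button. Leave in its sheath. Axes as pin_long
- pin_thick: look-alike, same handle, shank 62 mm long but 17 mm thick: does not enter the well. Leave in its sheath. Axes as pin_long
- rack: fixed grey block, 80 (x) x 170 (y) x 46 mm high. Origin: centre of its underside. Three level roofed sheaths, 26 mm square, closed at the back, open at its -x face (towards the robot), at y = -56, 0, 56 mm, floors 14 mm above the bench; a pin's shoulder lies 2 mm inside the opening. A pin comes out only by a straight pull along the rack's -x, 75 mm or more
- tray: fixed shallow steel tray, 130 (x) x 210 (y) x 10 mm high over the rim, walls 3 mm. Origin: centre of its underside
- tray_in (a point): centre of the tray's inner floor
- controller: fixed white pump controller box, 120 mm deep (x), 200 mm wide (y), 110 mm high (two hose stubs rise 34 mm more near its back). Origin: centre of its underside. Its face (local -x, at x = -60 mm) looks roughly to world -y; the x axis points into the face
- well_mouth (a point): centre of the mouth of the well in the controller's face, 65 mm above the bench. The well is a level square hole, 14 x 14 mm, along the controller's x into the box. The flat spring button, 12.5 mm square, fills its end, 42 to 50 mm behind the mouth (the depth differs from case to case and is not measured: feel for it)
- reset_button (a joint): travel of the button into the controller: 0 out, 0.007 m fully in; 1.2 N to start, 5.4 N to push fully in; springs back
- flask: bystander: white bottle, 60 mm diameter, 130 mm high; origin at the centre of its underside
- jar: bystander: white jar, 64 mm diameter, 80 mm high; origin at the centre of its underside
Mind the look-alikes: they are no part of the job. Several things have the shape of the tray; the one meant has the colours described above.

How it is judged:
By the outcome, as a careful person would: the job done as asked, in the order asked, and still so for the second after the job is handed in, with the robot touching nothing.
It also fails if it takes over 67 s, if anything falls off the work surface, if the arm or the gripper's body presses on something with over 40 N, if the wrist force passes 120 N, or if a joint passes its speed limit or range.

ROBOT

A 7-joint arm with a two-finger parallel gripper is mounted at the origin on the work surface. World frame = base frame: x ahead of the robot, y to its left, z up, the work surface at z = 0. Lengths are in m, angles in degrees, forces in N, time in s.
With the tool pointing down it reaches from about 0.425 to 0.875 m from the base axis. Payload 4.7 kg.
Tool frame: the origin (TCP) lies on the centre line of the jaws, within the pads' length; the fingertips stand 17 mm ahead of it and the grasp point (between the pads) lies 2 mm behind it; z points along the fingers, y is the line along which they close (so a half turn about z gives the same grasp; the last joint's range is limited). The gripper opens to 87 mm and grips with 3 to 60 N. Pads are 19 mm wide; open, the fingers measure 117 mm over their backs; the gripper's body (75 mm by 190 mm) begins 51 mm behind the grasp point.
Start: joints at [-69.208, 18.392, -4.016, 83.108, 1.295, 78.541, -3.26], TCP at [0.222, 0.611, 0.24] pointing down, gripper open.
Joint ranges: [-163.93, 163.93], [-17.29, 119.83], [-79.2, 71.16], [3.27, 140.29], [-89.18, 269.18], [5.43, 117.66], [-154.24, 154.24]. Speed limits (degrees/s): [147.25, 147.25, 180, 180, 180, 180, 180].

INTERFACE

Orientations are given as [roll, pitch, yaw] about the fixed x, y, z axes, in that order (R = Rz(yaw) Ry(pitch) Rx(roll)).
In Python, from cell import env, read_camera gives the robot as it stands.
- The arm moves only by the shell command python3 -m jog 'ROWS' [FORCE]. ROWS is JSON, a list of rows, each a list of 5 numbers: the opening, from 0 (shut) to 1 (fully open), then the shift along the tool's x, y, z each as a share of 0.02 m, from -1 to 1, then the turn about the tool's z as a share of 45 degrees, from -1 to 1. In form: [[gripper, x, y, z, yaw], ...]. A call has 1 to 12 rows; each row shifts and turns the commanded pose from where the row before left it, along the tool's axes as they then stand; what a row does not reach is not made up. A row lasts 1/12 s, in which the tool goes at most 41.7 mm and 7.16 degrees, less where a joint would pass 70% of its speed; a pose out of reach is approached as far as the arm can. A call with a number of a shift or a turn outside -1 to 1 is refused whole. A call with a gripper value outside its range is refused whole. The fingers move at their own pace and stop on an object; FORCE is the grip in N (left out, the last holds). Time passes only in rows, so rows that do not move let the fingers close. It gives the time, the measured TCP pose, the force, the opening and the grip force at its end, in the units of the state.
- env.get_obs(): the state, without advancing time (a new reading comes with each control period).
- read_camera(name): name is "scene" or "side" or "wrist"; returns a dict with "color" (480x640x3 uint8, red, green, blue), "range_z" (480x640 float32, m along the optical axis (not along the pixel's ray), 0 where there is no reading), "mtx" (3x3 intrinsics, pixels), "k1" (the pictures are not rectified: a ray, as slopes to the right and down, at radius r is drawn at 1 + k1 r^2 times it, then the intrinsics apply), "world_from_camera" (4x4, takes a point from camera to world coordinates); the wrist camera has in their place "T_tool_cam" (4x4, takes a point from camera to tool coordinates, whose origin is the TCP and whose axes are the flange's). Camera axes: x right, y down, z forward; pixel columns grow to the right and rows downward; lengths in m; the calibration is good to about 2 mm. A picture is of the moment at which its call begins: read the wrist's pose just before it.
- env.sign_off(): hands the job in; it is judged then, once.
The state is a dict: "time_s": time; "qpos": joint angles; "joint_velocities": joint speeds; "effort": joint torques, N m; "tool_pos": TCP position; "tool_rot": TCP orientation; "force": force on the tool from outside, world axes, zero at the start; "wrist_torque": the same for the moment, N m; "grip_width": finger opening in m; "grasp_force": force on a finger pad.
Only numpy, scipy, OpenCV 4.12 (cv2) and the standard library are available. Lean on these libraries where they do the work, as an engineer would, in place of code of your own. Each camera call takes 0.05 s, during which the arm holds its last target. There are 200 camera calls.

## Working session

There is one attempt and no reset: what is moved stays moved. The work goes in short steps, Python scripts to look and compute and a shell command to move; the robot and the scene stay as the last step left them, time stands still between calls to the robot, and variables do not carry over. Pictures are saved under pics/ and viewed, at most 10 in all, crops included, and the job is handed in when it is done.

```bash
ls; mkdir -p pics
python3 - <<'E'
from cell import env, read_camera
import cv2,numpy as np
o=env.get_obs();print({k:np.round(v,3).tolist() for k,v in o.items()})
for n in("scene","side"):
    c=read_camera(n);cv2.imwrite(f"pics/{n}0.png",c["color"][:,:,::-1]);np.savez(f"{n}0.npz",**c)
    print(n,c["mtx"].tolist(),c["k1"],np.round(c["world_from_camera"],3).tolist())
E
```

```text
pics
{'time_s': 0.0, 'qpos': [-69.207, 18.44, -4.016, 83.174, 1.295, 78.541, -3.26], 'joint_velocities': [0.027, 0.033, -0.045, -0.031, 0.003, 0.025, 0.024], 'effort': [0.0, -49.128, -0.404, -31.253, -0.064, 0.044, 0.0], 'tool_pos': [0.222, 0.61, 0.238], 'tool_rot': [-179.891, 0.006, 160.017], 'force': [0.278, -0.391, 0.331], 'wrist_torque': [-0.089, -0.047, -0.047], 'grasp_force': 0.0, 'grip_width': 0.087}
scene [[578.9980111321486, 0.0, 329.7772169639901], [0.0, 578.9980111321486, 238.7211093288142], [0.0, 0.0, 1.0]] -0.09639881662807252 [[-0.164, 0.6, -0.783, 1.668], [0.986, 0.099, -0.131, 0.106], [-0.001, -0.794, -0.608, 0.994], [0.0, 0.0, 0.0, 1.0]]
side [[547.9141548763682, 0.0, 318.4512252531194], [0.0, 547.9141548763682, 236.7199133414585], [0.0, 0.0, 1.0]] 0.022680626361360496 [[0.992, -0.092, 0.091, 0.355], [-0.13, -0.658, 0.742, -1.01], [-0.008, -0.747, -0.665, 0.908], [0.0, 0.0, 0.0, 1.0]]
```

View pics/scene0.png

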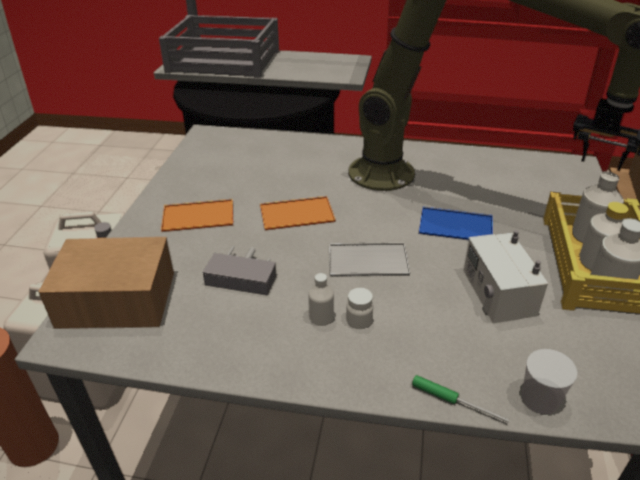

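View pics/side0.png

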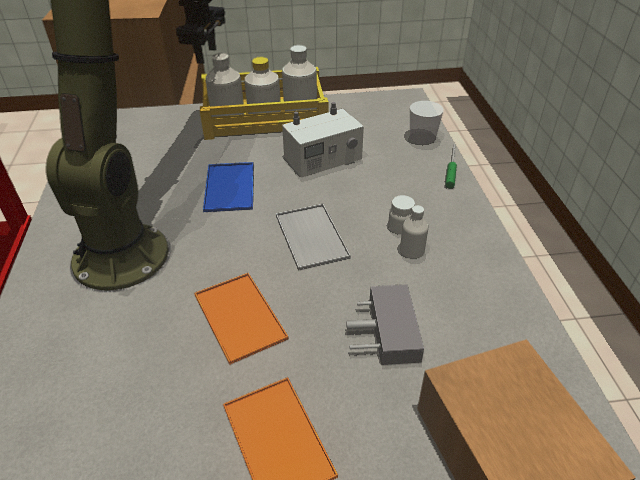

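The scene view shows the grey rack at (240,272), the steel tray at (369,260), the controller at (505,275), and the bottle and jar at (321,300) and (360,308). In the side view the shanks are short (364,305), thick (360,327) and long thin (363,348). The well is on the controller's front face.

```bash
cat > h.py <<'E'
import numpy as np,cv2
from scipy.spatial.transform import Rotation as R
def T_tool(o):
    T=np.eye(4);T[:3,:3]=R.from_euler('xyz',o["tool_rot"],degrees=True).as_matrix();T[:3,3]=o["tool_pos"];return T
def slopes(c,uv):
    return cv2.undistortPoints(np.array(uv,float).reshape(-1,1,2),c["mtx"],np.array([float(c["k1"]),0,0,0,0]))[:,0]
def rays(c,uv,W):
    s=slopes(c,uv);d=np.c_[s,np.ones(len(s))]@W[:3,:3].T;return W[:3,3],d
def atz(c,uv,W,z):
    o,d=rays(c,uv,W);return o+d*((z-o[2])/d[:,2])[:,None]
def cloud(c,W):
    v,u=np.mgrid[:480,:640];o,d=rays(c,np.c_[u.ravel(),v.ravel()],W)
    return (o+d*np.asarray(c["range_z"]).ravel()[:,None]).reshape(480,640,3)
def proj(c,P,W):
    P=np.atleast_2d(P);M=np.linalg.inv(W)
    return cv2.projectPoints(P@M[:3,:3].T+M[:3,3],np.zeros(3),np.zeros(3),c["mtx"],np.array([float(c["k1"]),0,0,0,0]))[0][:,0]
E
python3 - <<'E'
from h import *
im={}
for n in("scene","side"):
    c=np.load(n+"0.npz");P=cloud(c,c["world_from_camera"]);ok=c["range_z"]>0
    print(n)
    def rect(name,box,zlo,zhi):
        u0,v0,u1,v1=box;m=np.zeros((480,640),bool);m[v0:v1,u0:u1]=1
        m&=ok&(P[...,2]>zlo)&(P[...,2]<zhi);q=P[m]
        if len(q)<5:print(name,len(q));return
        r=cv2.minAreaRect((q[:,:2]*1000).astype(np.float32));print(name,len(q),np.round(r[0],1),np.round(r[1],1),round(r[2],1),"zmed",np.round(np.median(q[:,2])*1000,1))
    if n=="scene":
        rect("rack",(195,240,285,300),.040,.055);rect("ctrl",(455,220,550,330),.1,.118);rect("tray",(322,236,415,282),-.01,.02)
        rect("flask",(305,270,336,325),.02,.2);rect("jar",(345,285,376,330),.02,.2)
    else:
        rect("rack",(340,275,430,370),.040,.055);rect("ctrl",(275,95,370,180),.1,.118)
    big=cv2.resize(c["color"][:,:,::-1][(275 if n=="side" else 230):(375 if n=="side" else 310),(340 if n=="side" else 190):(430 if n=="side" else 290)],None,fx=4,fy=4,interpolation=cv2.INTER_CUBIC)
    im[n]=big
    # tray mask by color
c=np.load("side0.npz")
crop=cv2.resize(c["color"][:,:,::-1][100:180,275:370],None,fx=4,fy=4,interpolation=cv2.INTER_CUBIC)
W=np.zeros((400,760,3),np.uint8);W[:400,:360]=im["side"];W[:320,370:750]=crop;cv2.imwrite("pics/crop1.png",W)
print("tray corners side",np.round(atz(c,[[277,217],[322,205],[349,258],[302,268]],c["world_from_camera"],.01),3).tolist())
c=np.load("scene0.npz");print("tray corners scene",np.round(atz(c,[[331,244],[406,243],[408,274],[329,274]],c["world_from_camera"],.01),3).tolist())
E
```

```text
scene
rack 1415 [ 597.8 -307.7] [171.   88.1] 85.7 zmed 44.8
ctrl 2703 [538.1 352.5] [207.2 124.6] 19.7 zmed 109.0
tray 4227 [448.5  12.5] [205.1 262.3] 9.0 zmed 1.3
flask 960 [704.6 -77.3] [47.5 59.6] 5.9 zmed 79.3
jar 818 [693.8  12.3] [63.3 59.9] 34.3 zmed 65.1
side
rack 2661 [ 596.8 -309.2] [173.6  81.1] 86.3 zmed 46.7
ctrl 1874 [513.  413.1] [205.6 266.1] 20.4 zmed 109.9
tray corners side [[0.382, 0.082, 0.01], [0.503, 0.115, 0.01], [0.539, -0.093, 0.01], [0.426, -0.111, 0.01]]
tray corners scene [[0.422, -0.098, 0.01], [0.384, 0.106, 0.01], [0.515, 0.12, 0.01], [0.548, -0.083, 0.01]]
```

View pics/crop1.png

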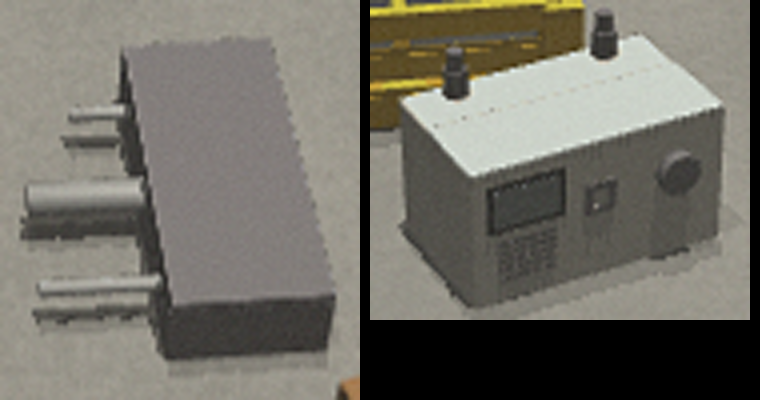

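The crop confirms it: the long thin shank is in the sheath at rack y = -56, and the well is at crop (600,198), mid-face. I'll move to a viewpoint over the tray and controller and check the wrist camera there.

```bash
python3 -m jog '[[1,-1,-0.84,-0.4,0],[1,-1,-0.84,-0.4,0],[1,-1,-0.84,-0.4,0],[1,-1,-0.84,-0.4,0],[1,-1,-0.84,-0.4,0],[1,-1,-0.84,-0.4,0],[1,-1,-0.84,-0.4,0],[1,-1,-0.84,-0.4,0],[1,-1,-0.84,-0.4,0],[1,-1,-0.84,-0.4,0],[1,-1,-0.84,0,0],[1,-1,-0.84,0,0]]' 40
python3 -m jog '[[1,-1,-0.84,0,0],[1,-1,-0.84,0,0],[1,-1,-0.84,0,0],[1,-1,-0.84,0,0],[1,-1,-0.84,0,0],[1,-1,-0.84,0,0],[1,-1,-0.84,0,0],[1,-1,-0.84,0,0],[1,0,0,0,0],[1,0,0,0,0],[1,0,0,0,0]]'
cat > shot.py <<'E'
import sys
from cell import env,read_camera
from h import *
def shot(n):
    o=env.get_obs();c=read_camera("wrist");W=T_tool(o)@c["T_tool_cam"]
    np.savez(n+".npz",color=c["color"],range_z=c["range_z"],mtx=c["mtx"],k1=c["k1"],W=W,Ttc=c["T_tool_cam"])
    cv2.imwrite("pics/"+n+".png",c["color"][:,:,::-1]);return o,c,W
if __name__=="__main__":
    o,c,W=shot(sys.argv[1]);print(np.round(o["tool_pos"],4),np.round(o["tool_rot"],2),np.round(o["qpos"],1),o["time_s"]);print(np.round(c["T_tool_cam"],3).tolist())
E
python3 shot.py w1
```

```text
time_s: 1.1
tool_pos: [0.3794, 0.3382, 0.3199]
tool_rot: [180.0, 0.0, 160.0]
force: [0.5, -0.3, 0.5]
grip_width: 0.0872
grasp_force: 0.0
time_s: 2.02
tool_pos: [0.4828, 0.1591, 0.3192]
tool_rot: [180.0, -0.1, 160.0]
force: [-0.2, 1.0, 0.7]
grip_width: 0.0873
grasp_force: 0.0
[0.4828 0.1591 0.3192] [ 1.8000e+02 -6.0000e-02  1.6004e+02] [-40.8  -1.1  19.3  96.2   0.3  84.9  48.6] 2.0167
[[-0.001, -0.955, -0.295, 0.08], [1.0, -0.001, 0.001, -0.002], [-0.001, -0.295, 0.955, -0.145], [0.0, 0.0, 0.0, 1.0]]
```

View pics/w1.png

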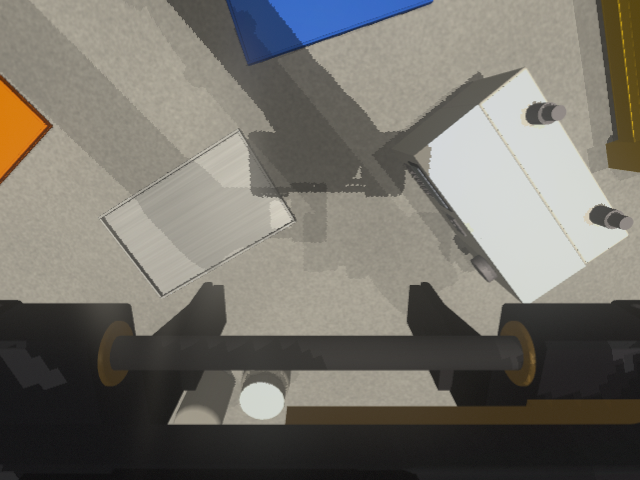

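The wrist view shows the tray corners at (240,130), (295,220), (163,296) and (102,217), and the controller top between (525,68), (628,235), (528,302) and (428,150). I'll refine both poses from this.

Run:
```python
from h import *
c=np.load("w1.npz");W=c["W"];P=cloud(c,W);ok=c["range_z"]>0
m=np.zeros((480,640),bool);m[50:310,400:635]=1;m&=ok&(P[...,2]>.1)&(P[...,2]<.118)
q=P[m];r=cv2.minAreaRect((q[:,:2]*1000).astype(np.float32));print("ctrl w1",r,np.median(q[:,2]))
# colour-based contour of white top
g=cv2.cvtColor(c["color"],cv2.COLOR_RGB2GRAY)
m2=(m&(g>150)).astype(np.uint8);m2=cv2.morphologyEx(m2,cv2.MORPH_CLOSE,np.ones((25,25)))
cn=max(cv2.findContours(m2,0,2)[0],key=cv2.contourArea);q2=atz(c,cn[:,0].astype(float),W,.110)[:,:2]
r=cv2.minAreaRect((q2*1000).astype(np.float32));print("ctrl white",r)
print("floor z near tray",np.median(P[230:280,180:220,2]),np.median(P[300:330,60:90,2]), np.median(P[160:270,130:250,2]))
t=atz(c,[[240,130],[295,220],[163,296],[102,217]],W,.01);print("tray",np.round(t,4).tolist(),t.mean(0),np.degrees(np.arctan2(*(t[0]-t[3])[[1,0]])),np.degrees(np.arctan2(*(t[0]-t[1])[[1,0]])))
```

```text
ctrl w1 ((537.2390747070312, 350.2196044921875), (201.8430938720703, 120.049560546875), 19.66370964050293) 0.10959755684349926
ctrl white ((538.5074462890625, 354.6800537109375), (205.79232788085938, 127.38850402832031), 19.947776794433594)
floor z near tray 0.002260002411170803 0.3825757672240668 0.002189491105153124
tray [[0.3829, 0.1005, 0.01], [0.5048, 0.122, 0.01], [0.5417, -0.079, 0.01], [0.4194, -0.1013, 0.01]] [0.46219702 0.01054179 0.01      ] 100.26883939719438 -169.9974888037632
```

Run:
```python
from h import *
c=np.load("side0.npz");W=c["world_from_camera"]
C=np.array([.5372,.3502]);a=np.radians(109.66);X=np.array([np.cos(a),np.sin(a)]);Y=np.array([-X[1],X[0]])
def w(x,y,z):return [*(C+x*X+y*Y),z]
pts=[w(-.06,.1,.11),w(-.06,-.1,.11),w(-.06,.1,0),w(-.06,-.1,0),w(.06,-.1,.11),w(-.06,0,.065)]
print(np.round(proj(c,pts,W),1).tolist())
g=cv2.cvtColor(c["color"],cv2.COLOR_RGB2GRAY);print(g[140:160,322:343])
o,d=rays(c,[[332.6,149.5]],W);n=np.array([*X,0]);p0=np.array(w(-.06,0,.065));t=(n@(p0-o))/(d@n);p=o+d[0]*t[0];print(p,(p[:2]-C)@Y)
```

```text
[[299.9, 144.2], [363.7, 126.3], [301.1, 177.6], [362.0, 159.1], [343.1, 108.0], [332.4, 149.0]]
[[ 91  88  91  90  93  84  91  87  86  93  90  86  92  93  88  90  87  89
   86  89  94]
 [ 91  77  89  85  90  90  86  85  90  91  89  85  90  86  88  86  89  92
   89  89  90]
 [ 52  47  95  90  88  90  87  89  87  90  88  88  88  89  89  90  87  89
   90  92  91]
 [ 43  43  91  86  90  89  91  90  89  86  89  86  87  91  90  90  88  85
   90  88  88]
 [ 57  44  94  90  91  89  86  95  90  91  87  88 105 104  86  89  88  91
   90  89  89]
 [ 58  38  91  84  88  90  91  92  92  99  77  89  64  66  65  92  92  88
   89  91  86]
 [ 57  43  96  90  90  85  83  78  85  69  52  61  61  56  64  91  94  90
   88  90  88]
 [ 57  42  94  91  89  89  79  61  63  66  70  76  72  58  76  91  87  91
   89  88  88]
 [ 58  39  93  91  88  91  80  58  63  79  82  81  72  59  69  92  90  90
   89  87  90]
 [ 61  43  89  90  90  90  82  60  65  81  80  81  74  62  76  93  89  91
   87  87  88]
 [ 59  38  93  87  87  90  76  63  61  80  82  77  73  60  75  87  93  89
   90  92  85]
 [ 57  46  92  87  95  93  76  61  66 139  82  69  62  59  83  88  88  91
   87  83  88]
 [ 58  46  93  87  88  91  74  60  65  78  60  67  66  77  91  87  87  90
   92  91  88]
 [ 43  53  89  90  90  90  76  55  68  71  78  83  81  82  91  89  89  89
   93  86  92]
 [ 82  78  87  88  89  86  82  82  79  81  83  82  81  79  90  88  90  89
   87  90  91]
 [ 90  84  90  88  90  89  80  83  82  83  84  78  81  80  92  81  89  88
   91  88  85]
 [ 90  79  87  89  88  93  80  82  83  82  79  83  81  88  89  92  87  92
   90  91  91]
 [ 90  87  91  87  87  91  81  79  82  82  81  82  82  86  86  88  89  90
   90  91  91]
 [ 92  87  91  87  90  91  81  77  84  80  76  88  81  91  91  91  88  91
   89  90  90]
 [ 90  91  86  82  90  90  89  85  81  90  80  92  83  93  88  90  88  89
   90  87  86]]
[0.55808314 0.29394663 0.063159  ] -0.0007400026187708644
```

```bash
python3 -m jog '[[0.4,-0.46,-0.98,0,0],[0.4,-0.46,-0.98,0,0],[0.4,-0.46,-0.98,0,0],[0.4,-0.46,-0.98,0,0],[0.4,-0.46,-0.98,0,0],[0.4,-0.46,-0.98,0,0],[0.4,-0.46,-0.98,0,0],[0.4,-0.46,-0.98,0,0],[0.4,-0.46,-0.98,0,0],[0.4,-0.46,-0.98,0,0],[0.4,-0.46,-0.98,0,0],[0.4,-0.46,-0.98,0,0]]'
python3 -m jog '[[0.4,-0.46,-0.98,0,0],[0.4,-0.46,-0.98,0,0],[0.4,-0.46,-0.98,0,0],[0.4,-0.46,-0.98,0,0],[0.4,-0.46,-0.98,0,0],[0.4,-0.46,-0.98,0,0],[0.4,-0.46,-0.98,0,0],[0.4,-0.46,-0.98,0,0],[0.4,-0.46,-0.98,0,0],[0.4,-0.46,-0.98,0,0],[0.4,-0.46,-0.98,0,0],[0.4,-0.46,-0.98,0,0]]'
python3 -m jog '[[0.4,0,0,0.9,-0.117],[0.4,0,0,0.9,-0.117],[0.4,0,0,0.9,-0.117],[0.4,0,0,0.9,0],[0.4,0,0,0.9,0],[0.4,0,0,0.9,0],[0.4,0,0,0,0],[0.4,0,0,0,0]]'
python3 shot.py w2
```

```text
time_s: 3.07
tool_pos: [0.5068, -0.0997, 0.3195]
tool_rot: [180.0, -0.0, 160.2]
force: [0.4, -0.2, -1.1]
grip_width: 0.0348
grasp_force: 0.0
time_s: 4.07
tool_pos: [0.5313, -0.3582, 0.319]
tool_rot: [179.9, -0.0, 160.2]
force: [1.1, 0.3, 0.4]
grip_width: 0.0349
grasp_force: 0.0
time_s: 4.73
tool_pos: [0.5304, -0.3573, 0.2106]
tool_rot: [179.9, -0.1, 175.9]
force: [0.1, -0.1, 0.3]
grip_width: 0.0348
grasp_force: 0.0
[ 0.5304 -0.3573  0.2106] [ 1.7991e+02 -1.1000e-01  1.7594e+02] [ -1.5  21.6  42.7  88.3 -14.9  76.1 128.8] 4.7333
[[-0.001, -0.955, -0.295, 0.08], [1.0, -0.001, 0.001, -0.002], [-0.001, -0.295, 0.955, -0.145], [0.0, 0.0, 0.0, 1.0]]
```

View pics/w2.png

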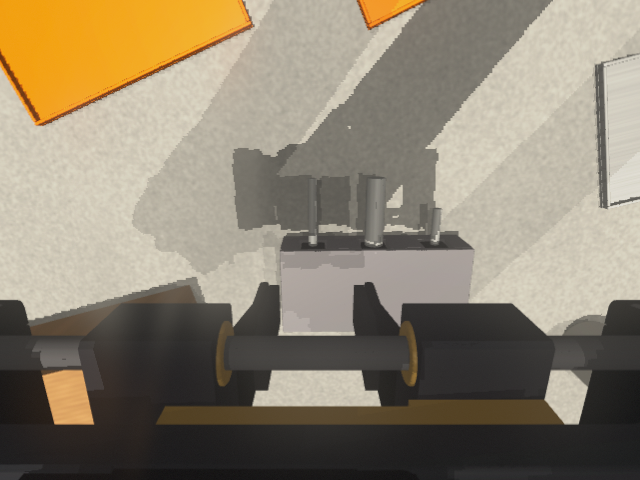

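The long pin's shank runs from (314,178) at the tip to (313,243) at the rack face, left of the thick one at 374 and the short one at 435.

Run:
```python
from h import *
c=np.load("w2.npz");W=c["W"];P=cloud(c,W)
m=np.zeros((480,640),bool);m[225:335,270:480]=1;m&=(P[...,2]>.04)&(P[...,2]<.052);q=P[m];print(cv2.minAreaRect((q[:,:2]*1000).astype(np.float32)),np.median(q[:,2]))
g=cv2.cvtColor(c["color"],cv2.COLOR_RGB2GRAY)
for v in(185,200,215,230):print(v,g[v,303:325].tolist(),np.round(P[v,310:318,2],3).tolist())
s=np.load("side0.npz");Ws=s["world_from_camera"]
def tri(a,b):
    o1,d1=rays(c,[a],W);o2,d2=rays(s,[b],Ws);d1,d2=d1[0],d2[0]
    t=np.linalg.lstsq(np.c_[d1,-d2],o2-o1,rcond=None)[0];p,q=o1+t[0]*d1,o2+t[1]*d2;print("tri",np.round((p+q)/2,4),"gap",np.linalg.norm(p-q))
tri([314,178],[350,347.2]);tri([313,240],[379,346])
print(atz(c,[[314,178],[313,240]],W,.025))
```

```text
((597.2843017578125, -309.9263000488281), (170.17303466796875, 80.65931701660156), 86.47408294677734) 0.04550727819354594
185 [95, 95, 97, 98, 96, 92, 97, 103, 106, 107, 103, 100, 95, 88, 83, 83, 82, 82, 87, 97, 97, 98] [0.027, 0.029, 0.029, 0.029, 0.028, 0.027, 0.027, 0.0]
200 [95, 95, 96, 98, 93, 92, 99, 102, 106, 107, 103, 100, 99, 90, 81, 80, 81, 86, 96, 97, 96, 93] [0.028, 0.027, 0.029, 0.028, 0.028, 0.028, 0.028, -0.0]
215 [95, 98, 99, 97, 94, 91, 97, 101, 105, 107, 102, 100, 104, 102, 79, 81, 81, 81, 86, 94, 96, 97] [0.029, 0.03, 0.027, 0.029, 0.028, 0.028, 0.027, -0.001]
230 [172, 175, 178, 178, 169, 136, 98, 103, 106, 106, 102, 110, 120, 100, 84, 117, 159, 162, 170, 170, 171, 172] [0.028, 0.029, 0.028, 0.355, 0.027, 0.028, 0.027, 0.025]
tri [ 0.4949 -0.3579  0.0237] gap 0.00038994501578303877
tri [ 0.5519 -0.363   0.0236] gap 0.0010293335488691803
[[ 0.49454956 -0.35790436  0.025     ]
 [ 0.55097887 -0.36296248  0.025     ]]
```

```bash
python3 -m jog '[[0.4,0,-0.235,0.9,0],[0.4,0,0,1,0],[0.4,0,0,1,0],[0.4,0,0,1,0],[0.4,0,0,1,0],[0.4,0,0,1,0],[0.4,0,0,1,0],[0.4,0,0,1,0],[0.4,0,0,1,0],[0.4,0,0,0,0],[0.4,0,0,0,0],[0.4,0,0,0,0]]'
python3 -m jog '[[0.05,0,0,0,0],[0,0,0,0,0],[0,0,0,0,0],[0,0,0,0,0],[0,0,0,0,0],[0,0,0,0,0]]' 40
```

```text
time_s: 5.78
tool_pos: [0.5311, -0.3645, 0.0356]
tool_rot: [-179.9, 0.2, 175.8]
force: [-0.0, -0.1, 0.3]
grip_width: 0.0346
grasp_force: 0.0
time_s: 6.28
tool_pos: [0.5301, -0.363, 0.0337]
tool_rot: [179.9, 0.0, 175.8]
force: [-0.7, 1.8, 1.7]
grip_width: 0.0065
grasp_force: 39.8
```

```bash
python3 -m jog '[[0,0.3,0,0,0],[0,0.5,0,0,0],[0,0.5,0,0,0]]'
python3 -m jog '[[0,0.5,-0.01,0,0],[0,0.5,-0.01,0,0],[0,0.5,-0.01,0,0],[0,0.5,-0.01,0,0],[0,0.5,-0.01,0,0],[0,0.5,-0.01,0,0],[0,0.5,-0.01,0,0],[0,0,0,0,0],[0,0,0,0,0]]'
python3 shot.py w3
```

```text
time_s: 6.53
tool_pos: [0.5032, -0.3615, 0.0335]
tool_rot: [180.0, 0.0, 175.8]
force: [2.1, 1.7, 1.5]
grip_width: 0.0063
grasp_force: 39.8
time_s: 7.28
tool_pos: [0.4331, -0.3585, 0.0336]
tool_rot: [180.0, 0.0, 175.7]
force: [0.8, 0.6, -0.2]
grip_width: 0.0067
grasp_force: 39.8
[ 0.4331 -0.3585  0.0336] [1.8000e+02 1.0000e-02 1.7574e+02] [  1.9  23.   41.4 109.2 -18.5  54.5 137.6] 7.2833
[[-0.001, -0.955, -0.295, 0.08], [1.0, -0.001, 0.001, -0.002], [-0.001, -0.295, 0.955, -0.145], [0.0, 0.0, 0.0, 1.0]]
```

View pics/w3.png

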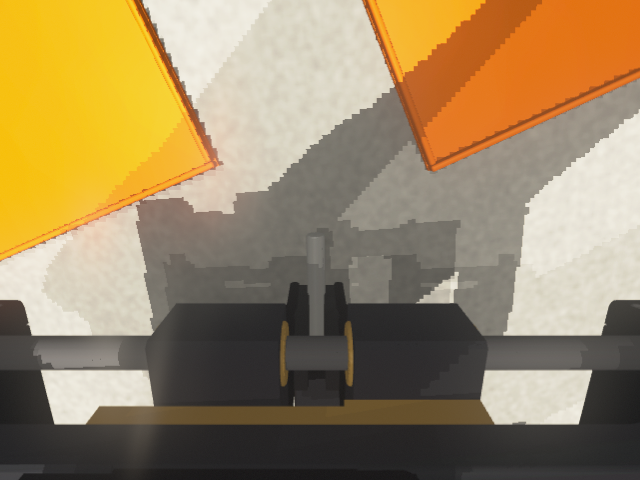

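```bash
python3 -m jog '[[0,0,0,-0.6,0],[0,0,0,-1,0],[0,0,0,-1,0],[0,0,0,-1,0],[0,0,0,-1,0],[0,0,0.5,-0.4,0],[0,0,1,0,0],[0,0,1,0,0],[0,0,1,0,0],[0,0,1,0,0],[0,0,1,0,0],[0,0,1,0,0]]'
python3 -m jog '[[0,0,1,0,0],[0,0,1,0,0],[0,0,1,0,0],[0,0,1,0,0],[0,0,1,0,0],[0,0,1,0,0],[0,0,1,0,0],[0,0,1,0,0],[0,0,1,0,0],[0,0,1,0,0],[0,0,1,0,0],[0,0,0.4,0,0]]'
python3 -m jog '[[0,0,0.4,0,0.1],[0,0,0.4,0,0.15],[0,0,0,0,0.15],[0,0,0,0,0.15],[0,0,0,0,0.15],[0,0,0,0,0.15],[0,0,0,0,0.15],[0,0,0,0,0.15],[0,0,0,0,0.15],[0,0,0,0,0.15],[0,0,0,0,0],[0,0,0,0,0]]'
```

```text
time_s: 8.33
tool_pos: [0.4441, -0.2278, 0.1346]
tool_rot: [-180.0, 0.1, 175.8]
force: [0.8, -0.7, -0.3]
grip_width: 0.0064
grasp_force: 39.9
time_s: 9.33
tool_pos: [0.4608, 0.0018, 0.1345]
tool_rot: [179.9, 0.1, 176.0]
force: [0.6, 0.3, -0.2]
grip_width: 0.0066
grasp_force: 39.9
time_s: 10.33
tool_pos: [0.4622, 0.0142, 0.1341]
tool_rot: [180.0, 0.0, 110.7]
force: [-0.4, 0.6, -0.8]
grip_width: 0.0067
grasp_force: 39.9
```

```bash
python3 -m jog '[[0,0.62,0.13,0,0.022],[0,0.62,0.13,0,0],[0,0,0,0.5,0],[0,0,0,1,0],[0,0,0,1,0],[0,0,0,1,0],[0,0,0,0,0],[0,0,0,0,0]]'
python3 shot.py w4
python3 - <<'E'
from h import *
from scipy.spatial.transform import Rotation
c=np.load("w4.npz");P=cloud(c,c["W"])
for v in range(238,285,6):print(v,np.round(P[v,310:323,2],4).tolist())
p=[np.r_[P[v,316]] for v in (242,280)];print(p)
E
```

```text
time_s: 11.0
tool_pos: [0.4572, 0.0388, 0.0626]
tool_rot: [-179.8, 0.0, 109.6]
force: [-0.3, 0.4, -0.2]
grip_width: 0.0063
grasp_force: 39.9
[0.4572 0.0388 0.0626] [-1.7983e+02  3.0000e-02  1.0962e+02] [-31.8   5.1  24.6 121.4  -2.5  54.2  13.8] 11.0
[[-0.001, -0.956, -0.294, 0.079], [1.0, -0.001, 0.0, 0.0], [-0.001, -0.294, 0.956, -0.145], [0.0, 0.0, 0.0, 1.0]]
238 [0.0567, 0.0572, 0.0559, 0.0572, 0.0576, 0.0575, 0.0566, 0.0575, 0.0565, 0.057, 0.0578, 0.0565, 0.0574]
244 [0.0562, 0.0567, 0.0565, 0.0578, 0.0572, 0.0558, 0.0571, 0.0575, 0.0571, 0.0569, 0.0568, 0.0568, 0.0557]
250 [0.0571, 0.0576, 0.0563, 0.0575, 0.0577, 0.0578, 0.0568, 0.0574, 0.0564, 0.0564, 0.0574, 0.0557, 0.0569]
256 [0.0558, 0.0563, 0.0567, 0.0562, 0.0569, 0.0567, 0.0577, 0.0566, 0.0576, 0.0569, 0.0568, 0.0561, 0.0566]
262 [0.0567, 0.0578, 0.0568, 0.0575, 0.0573, 0.0568, 0.058, 0.0566, 0.0569, 0.2072, 0.0573, 0.0577, 0.0568]
268 [0.0571, 0.0578, 0.0557, 0.0566, 0.057, 0.0579, 0.057, 0.0567, 0.0575, 0.0567, 0.0561, 0.0556, 0.0566]
274 [0.0565, 0.0579, 0.0575, 0.0571, 0.0578, 0.0567, 0.0569, 0.0574, 0.0575, 0.057, 0.0576, 0.057, 0.056]
280 [0.0562, 0.0574, 0.0566, 0.0567, 0.0569, 0.0571, 0.0579, 0.0563, 0.0562, 0.0575, 0.056, 0.0565, 0.0558]
[array([0.44641293, 0.06940123, 0.05726713]), array([0.45206567, 0.05351272, 0.05794573])]
```

```bash
python3 -m jog '[[0,0,0,0.8,0],[0,0,0,0.7,0],[0,0,0,0.3,0],[0,0,0,0.1,0],[0,0,0,0,0],[0,0,0,0,0]]'
python3 -m jog '[[0,0,0,0.04,0],[0,0,0,0,0],[0,0,0,0,0]]'
```

```text
time_s: 11.55
tool_pos: [0.459, 0.0399, 0.0265]
tool_rot: [179.9, 0.0, 109.6]
force: [-0.6, 1.0, -0.9]
grip_width: 0.0065
grasp_force: 39.9
time_s: 11.8
tool_pos: [0.4585, 0.0399, 0.0252]
tool_rot: [179.9, -0.0, 109.6]
force: [0.7, 0.1, -1.2]
grip_width: 0.0064
grasp_force: 39.9
```

```bash
python3 -m jog '[[0,0,0,0.06,0],[0,0,0,0,0],[0,0,0,0,0]]'
python3 -m jog '[[0,0,0,0.04,0],[0,0,0,0,0],[0,0,0,0,0]]'
```

```text
time_s: 12.05
tool_pos: [0.4581, 0.0398, 0.0235]
tool_rot: [-180.0, -0.0, 109.6]
force: [0.1, 0.7, -1.2]
grip_width: 0.0064
grasp_force: 39.9
time_s: 12.3
tool_pos: [0.4582, 0.0399, 0.0229]
tool_rot: [180.0, -0.0, 109.6]
force: [-1.4, 0.4, 1.4]
grip_width: 0.0063
grasp_force: 39.9
```

```bash
python3 -m jog '[[0.2,0,0,0,0],[0.4,0,0,0,0],[0.4,0,0,0,0],[0.4,0,0,0,0],[0.4,0,0,0,0],[0.4,0,0,-0.5,0],[0.4,0,0,-1,0],[0.4,0,0,-1,0],[0.4,0,0,-1,0],[0.4,0,0,-1,0],[0.4,0,0,-1,0],[0.4,0,0,-1,0]]'
python3 -m jog '[[0.4,0,0,-1,0],[0.4,0,0,-1,0],[0.4,0,0,-1,0],[0.4,0,0,0,0],[0.4,0,0,0,0]]'
python3 shot.py w5
```

```text
time_s: 13.3
tool_pos: [0.4581, 0.0396, 0.1546]
tool_rot: [179.9, -0.0, 109.6]
force: [0.3, 0.2, 0.4]
grip_width: 0.0347
grasp_force: 0.0
time_s: 13.72
tool_pos: [0.4588, 0.0398, 0.2143]
tool_rot: [179.8, -0.0, 109.6]
force: [-0.5, 0.8, -0.4]
grip_width: 0.0348
grasp_force: 0.0
[0.4588 0.0398 0.2143] [179.82  -0.   109.56] [-33.   -5.2  23.6 111.7   2.2  72.9   9.4] 13.7167
[[-0.001, -0.956, -0.294, 0.079], [1.0, -0.001, 0.0, 0.0], [-0.001, -0.294, 0.956, -0.145], [0.0, 0.0, 0.0, 1.0]]
```

View pics/w5.png

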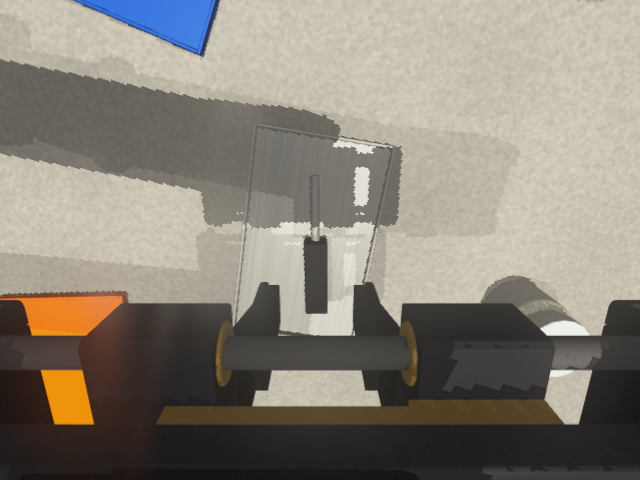

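The pin lies flat in the tray, with its tip at (315,177), shoulder at (315,240) and handle end at (316,312).

Run:
```python
from h import *
c=np.load("w5.npz");W=c["W"];P=cloud(c,W)
g=cv2.cvtColor(c["color"],cv2.COLOR_RGB2GRAY)
m=np.zeros((480,640),bool);m[236:316,298:334]=1;m&=(P[...,2]>.015)&(P[...,2]<.04)
q=P[m];r=cv2.minAreaRect((q[:,:2]*1000).astype(np.float32));print("handle",r,np.percentile(q[:,2],[10,50,90]))
m=np.zeros((480,640),bool);m[170:234,300:330]=1;m&=(P[...,2]>.011)&(P[...,2]<.03)
q=P[m];r=cv2.minAreaRect((q[:,:2]*1000).astype(np.float32));print("shank",r,np.percentile(q[:,2],[10,50,90]))
T=np.linalg.inv(W@np.linalg.inv(c["Ttc"]))
for z,pts in((.014,[[315,176.5]]),(.025,[[315,238],[316.5,312]])):
    p=atz(c,pts,W,z);print(p.round(4).tolist(),(p@T[:3,:3].T+T[:3,3]).round(4).tolist())
```

```text
handle ((479.4301452636719, -16.88681411743164), (21.8951416015625, 78.56633758544922), 19.828779220581055) [0.02304237 0.02424361 0.02520507]
shank ((455.97210693359375, 47.242393493652344), (7.554930210113525, 54.62298583984375), 19.62124252319336) [0.0145514  0.01654679 0.01782869]
[[0.4473, 0.0718, 0.014]] [[0.034, -0.0007, 0.2003]]
[[0.4657, 0.0197, 0.025], [0.4925, -0.0516, 0.025]] [[-0.0212, -0.0008, 0.1893], [-0.0974, 0.0006, 0.1893]]
```

```bash
python3 -m jog '[[0.5,-0.9,0,0.6,0],[0.5,-0.9,0,1,0],[0.5,-0.9,0,1,0],[0.5,-0.68,0,1,0],[0.5,0,0,1,0],[0.5,0,0,1,0],[0.5,0,0,1,0],[0.5,0,0,1,0],[0.5,0,0,1,0],[0.5,0,0,0.5,0],[0.5,0,0,0,0],[0.5,0,0,0,0]]'
python3 -m jog '[[0.5,0,0,0,0]]'
```

```text
time_s: 14.77
tool_pos: [0.4801, -0.0241, 0.0303]
tool_rot: [-179.9, -0.0, 109.6]
force: [0.2, 0.1, 0.7]
grip_width: 0.0438
grasp_force: 0.0
time_s: 14.85
tool_pos: [0.4814, -0.024, 0.0315]
tool_rot: [179.9, 0.0, 109.6]
force: [0.3, 0.2, 0.4]
grip_width: 0.0433
grasp_force: 0.0
```

```bash
python3 -m jog '[[0.5,0,0,0.36,0],[0.5,0,0,0,0],[0.5,0,0,0,0],[0,0,0,0,0],[0,0,0,0,0],[0,0,0,0,0],[0,0,0,0,0],[0,0,0,0,0]]' 40
python3 -m jog '[[0,0,0,-0.5,0],[0,0,0,-1,0],[0,0,0,-1,0],[0,0,0,0,0],[0,0,0,0,0]]'
python3 shot.py w6
python3 - <<'E'
from h import *
c=np.load("w6.npz");W=c["W"];P=cloud(c,W)
T=np.linalg.inv(W@np.linalg.inv(c["Ttc"]));Q=P@T[:3,:3].T+T[:3,3]
m=np.zeros((480,640),bool);m[100:300,280:350]=1;m&=(abs(Q[...,1])<.012)&(Q[...,2]>-.01)&(Q[...,2]<.03)&(Q[...,0]>.042)
q=Q[m];print(len(q))
for a in np.arange(.04,.11,.01):
    k=q[(q[:,0]>=a)&(q[:,0]<a+.01)]
    if len(k):print(round(a,2),len(k),k[:,1].min(),k[:,1].max(),np.median(k[:,2]))
print(q[:,0].max(),c["Ttc"][:3,3])
E
```

```text
time_s: 15.52
tool_pos: [0.481, -0.0239, 0.0237]
tool_rot: [180.0, 0.0, 109.6]
force: [0.2, -0.1, 1.1]
grip_width: 0.0217
grasp_force: 40.0
time_s: 15.93
tool_pos: [0.4819, -0.0238, 0.075]
tool_rot: [179.8, 0.0, 109.6]
force: [-0.7, 0.8, 0.3]
grip_width: 0.0218
grasp_force: 40.0
[ 0.4819 -0.0238  0.075 ] [1.7982e+02 1.0000e-02 1.0958e+02] [-28.1   6.9  29.5 118.2  -4.2  55.7  23.1] 15.9333
[[-0.001, -0.956, -0.294, 0.079], [1.0, -0.001, 0.0, 0.0], [-0.001, -0.294, 0.956, -0.145], [0.0, 0.0, 0.0, 1.0]]
2341
0.04 359 -0.0036787002417720815 0.003910918642701933 0.007105120237391335
0.05 478 -0.003593810193018354 0.004269870274638987 0.007079503867840405
0.06 505 -0.0035244588536541 0.004277191151786264 0.007049251844013338
0.07 534 -0.0034313558772857133 0.004180028575873962 0.007103857824299259
0.08 465 -0.003730400305191728 0.004097975869242654 0.007018758930399369
0.08837701784398067 [ 7.93182933e-02  1.34190175e-04 -1.44590428e-01]
```

```bash
python3 -m jog '[[0,0.4,0.88,0,0],[0,0.8,0.9,0,0],[0,0.8,0.9,0,0],[0,0.8,0.9,0,0],[0,0.8,0.9,0,0],[0,0.8,0.9,0,0],[0,0.8,0.9,0,0],[0,0.8,0.9,0,0],[0,0.8,0.9,0,0],[0,0.8,0.8,0,0],[0,0,0,0,0],[0,0,0,0,0]]'
python3 shot.py w7
python3 - <<'E'
from h import *
from cell import env,read_camera
c=np.load("w7.npz");W=c["W"];P=cloud(c,W);Tw=W@np.linalg.inv(c["Ttc"])
T=np.linalg.inv(Tw);Q=P@T[:3,:3].T+T[:3,3]
m=(abs(Q[...,1])<.012)&(Q[...,2]>-.01)&(Q[...,2]<.03)&(Q[...,0]>.042)&(Q[...,0]<.115);q=Q[m]
for lo in(.05,.07,.09):k=q[(q[:,0]>lo)&(q[:,0]<lo+.01)];print(lo,k[:,1].min(),k[:,1].max(),np.median(k[:,2]))
print("tip",q[:,0].max(),np.argwhere(m)[:,0].min())
# controller top seen by the wrist
m=(P[...,2]>.1)&(P[...,2]<.118)&(Q[...,0]>.08);q=P[m];print(len(q),cv2.minAreaRect((q[:,:2]*1000).astype(np.float32)) if len(q)>9 else"",np.median(q[:,2]))
s=read_camera("side");cv2.imwrite("pics/s1.png",cv2.resize(s["color"][95:245,275:475,::-1],None,fx=4,fy=4,interpolation=cv2.INTER_CUBIC));np.savez("s1.npz",**s)
tip=Tw@[.1015,.0003,.0105,1];print("tip world",tip,proj(s,tip[:3],s["world_from_camera"]))
E
```

```text
time_s: 16.98
tool_pos: [0.5962, 0.1801, 0.0719]
tool_rot: [-179.8, 0.0, 109.7]
force: [-0.1, -0.0, -0.7]
grip_width: 0.0218
grasp_force: 40.0
[0.5962 0.1801 0.0719] [-1.7984e+02  1.0000e-02  1.0973e+02] [-37.5  23.7  22.5  98.3 -10.2  60.2   8.2] 16.9833
[[-0.001, -0.956, -0.294, 0.079], [1.0, -0.001, 0.0, 0.0], [-0.001, -0.294, 0.956, -0.145], [0.0, 0.0, 0.0, 1.0]]
0.05 -0.0036107139248803266 0.00424285877129249 0.007100848436720618
0.07 -0.0034243889940377414 0.004156110554535908 0.007075965130555348
0.09 -0.003685918208560235 0.004008465460975441 0.007123295515801653
tip 0.10249759317197804 59
0  nan
tip world [0.56221735 0.2757103  0.06134917 1.        ] [[335.02357504 153.45932369]]
  return _methods._mean(a, axis=axis, dtype=dtype,
  ret = ret.dtype.type(ret / rcount)
```

View pics/s1.png

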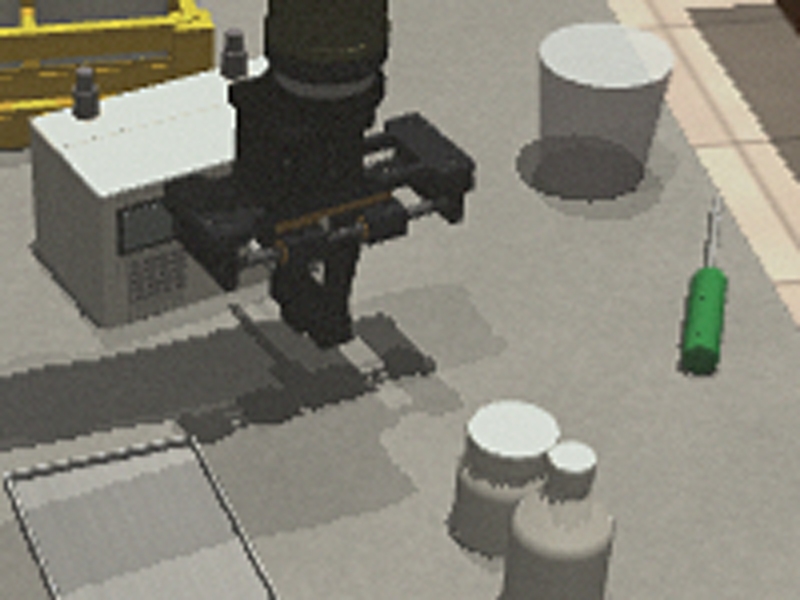

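The gripper hides the tip in the side view, so I'll use the measured offsets: +1.6 mm sideways and about 3.7 mm up.

```bash
python3 -m jog '[[0,0,0.08,-0.17,0],[0,0,0,0,0],[0,0,0,0,0]]'
cat > where.py <<'E'
from h import *
from cell import env,read_camera
a=[]
for i in range(6):
    o=env.get_obs();a.append(np.r_[o["tool_pos"],o["tool_rot"]]);read_camera("side")
a=np.array(a);a[:,3]%=360;print(a.mean(0).round(4),a.std(0).round(4),o["time_s"])
o=dict(tool_pos=a.mean(0)[:3],tool_rot=a.mean(0)[3:]);Tw=T_tool(o)
tip=(Tw@[.102,.0003,.0107,1])[:3];th=np.radians(109.66);X=np.array([np.cos(th),np.sin(th),0]);Y=np.array([X[1],-X[0],0])
d=np.array([.5574,.2937,.065])-tip;print("ahead,toolY,up mm",1e3*d@X,1e3*d@Y,1e3*d[2])
E
python3 where.py
```

```text
time_s: 17.33
tool_pos: [0.599, 0.1784, 0.0775]
tool_rot: [180.0, -0.0, 109.5]
force: [0.2, -0.5, -0.2]
grip_width: 0.0217
grasp_force: 40.0
[ 5.988000e-01  1.789000e-01  7.720000e-02  1.799791e+02 -6.300000e-03
  1.095280e+02] [0.0001 0.0003 0.0001 0.0128 0.0033 0.0246] 17.5833
ahead,toolY,up mm 20.047974276261563 -0.859299327559774 -1.5407266653597733
```

```bash
python3 -m jog '[[0,0,-0.04,0.07,0],[0,0,0,0,0],[0,0,0,0,0],[0,0,0,0,0]]'; python3 where.py;python3 -m jog '[[0,0,0,0,0],[0,0,0,0,0],[0,0,0,0,0],[0,0,0,0,0]]'; python3 where.py
```

```text
time_s: 17.97
tool_pos: [0.5979, 0.1791, 0.0755]
tool_rot: [-180.0, -0.0, 109.6]
force: [-0.5, -0.4, -1.1]
grip_width: 0.0212
grasp_force: 40.0
[ 5.980000e-01  1.791000e-01  7.560000e-02  1.799960e+02 -1.600000e-03
  1.095727e+02] [0.     0.     0.     0.0045 0.0015 0.002 ] 18.2167
ahead,toolY,up mm 19.557237238083797 -0.11610293331167121 0.1284340500311565
time_s: 18.6
tool_pos: [0.598, 0.1791, 0.0756]
tool_rot: [180.0, -0.0, 109.6]
force: [-0.2, 0.1, -0.4]
grip_width: 0.0216
grasp_force: 40.0
[ 5.980000e-01  1.791000e-01  7.560000e-02  1.799952e+02 -2.600000e-03
  1.095719e+02] [0.     0.     0.     0.0011 0.0008 0.0013] 18.85
ahead,toolY,up mm 19.566382706611755 -0.10609960277034247 0.10576292666188147
```

```bash
python3 -m jog '[[0,0.1,0,0,0],[0,0.15,0,0,0],[0,0.2,0,0,0],[0,0.2,0,0,0],[0,0.15,0,0,0],[0,0.1,0,0,0],[0,0.1,0,0,0],[0,0.1,0,0,0],[0,0.1,0,0,0],[0,0,0,0,0],[0,0,0,0,0],[0,0,0,0,0]]'; python3 where.py
```

```text
time_s: 19.9
tool_pos: [0.59, 0.2015, 0.0756]
tool_rot: [180.0, 0.0, 109.6]
force: [-0.1, 0.1, -0.8]
grip_width: 0.0215
grasp_force: 40.0
[5.900000e-01 2.015000e-01 7.560000e-02 1.799953e+02 4.000000e-03
 1.095539e+02] [0.     0.     0.     0.0019 0.0032 0.0028] 20.15
ahead,toolY,up mm -4.190543551199513 -0.16329881267421698 0.11094501346818608
```

```bash
python3 -m jog '[[0,0.1,0,0,0],[0,0.15,0,0,0],[0,0.15,0,0,0],[0,0.15,0,0,0],[0,0.15,0,0,0],[0,0.15,0,0,0],[0,0.15,0,0,0],[0,0.1,0,0,0],[0,0,0,0,0],[0,0,0,0,0]]'; python3 -m jog '[[0,0.1,0,0,0],[0,0.1,0,0,0],[0,0.1,0,0,0],[0,0.1,0,0,0],[0,0.1,0,0,0],[0,0.05,0,0,0],[0,0,0,0,0],[0,0,0,0,0],[0,0,0,0,0]]'; python3 where.py
```

```text
time_s: 21.03
tool_pos: [0.5825, 0.2226, 0.0756]
tool_rot: [180.0, 0.0, 109.6]
force: [0.3, 1.2, -0.9]
grip_width: 0.0218
grasp_force: 40.0
time_s: 21.78
tool_pos: [0.5789, 0.2326, 0.0756]
tool_rot: [180.0, 0.0, 109.6]
force: [1.0, 0.6, -0.8]
grip_width: 0.022
grasp_force: 40.0
[5.789000e-01 2.326000e-01 7.560000e-02 1.799933e+02 2.900000e-03
 1.095598e+02] [0.     0.     0.     0.0015 0.0029 0.0019] 22.0333
ahead,toolY,up mm -37.25373562240713 -0.22229620369696157 0.10492679537667249
```

```bash
for i in 1; do python3 -m jog '[[0,0.1,0,0,0],[0,0.1,0,0,0],[0,0,0,0,0],[0,0,0,0,0]]'; python3 -m jog '[[0,0.1,0,0,0],[0,0,0,0,0],[0,0,0,0,0]]';python3 -m jog '[[0,0.1,0,0,0],[0,0,0,0,0],[0,0,0,0,0]]';python3 -m jog '[[0,0.05,0,0,0],[0,0,0,0,0],[0,0,0,0,0]]'; done | grep -E "pos|force"
```

```text
tool_pos: [0.5774, 0.237, 0.0756]
force: [0.9, 0.0, -0.3]
grasp_force: 40.0
tool_pos: [0.5768, 0.2386, 0.0755]
force: [0.3, -1.0, -0.8]
grasp_force: 40.0
tool_pos: [0.5763, 0.2401, 0.0756]
force: [0.4, -1.0, -1.1]
grasp_force: 40.0
tool_pos: [0.576, 0.2408, 0.0756]
force: [0.1, -1.4, -0.4]
grasp_force: 40.0
```

```bash
{ python3 -m jog '[[0,0.1,0,0,0],[0,0,0,0,0],[0,0,0,0,0]]'; python3 -m jog '[[0,0.1,0,0,0],[0,0,0,0,0],[0,0,0,0,0]]';python3 -m jog '[[0,0.05,0,0,0],[0,0,0,0,0],[0,0,0,0,0]]'; } | grep -E "pos|^force"
```

```text
tool_pos: [0.5754, 0.2427, 0.0756]
force: [0.8, -3.0, -0.9]
tool_pos: [0.5747, 0.2445, 0.0756]
force: [2.2, -3.5, -0.6]
tool_pos: [0.5743, 0.2455, 0.0756]
force: [1.7, -4.9, 0.2]
```

```bash
{ python3 -m jog '[[0,0.05,0,0,0],[0,0,0,0,0],[0,0,0,0,0]]'; python3 -m jog '[[0,0.05,0,0,0],[0,0,0,0,0],[0,0,0,0,0]]'; } | grep -E "pos|^force"
```

```text
tool_pos: [0.574, 0.2465, 0.0756]
force: [1.4, -5.4, -0.1]
tool_pos: [0.5739, 0.2468, 0.0756]
force: [2.4, -6.1, 0.4]
```

```bash
{ python3 -m jog '[[0,0.05,0,0,0],[0,0,0,0,0],[0,0,0,0,0],[0,0,0,0,0],[0,0,0,0,0],[0,0,0,0,0]]'; python3 -m jog '[[0,-0.1,0,0,0],[0,-0.15,0,0,0],[0,-0.2,0,0,0],[0,-0.3,0,0,0],[0,-0.3,0,0,0],[0,-0.3,0,0,0],[0,-0.3,0,0,0],[0,-0.4,0,0,0],[0,-0.4,0,0,0],[0,-0.4,0,0,0],[0,-0.5,0,0,0],[0,-0.5,0,0,0]]'; } | grep -E "time|pos|^force"
python3 where.py
```

```text
time_s: 24.92
tool_pos: [0.5738, 0.2469, 0.0756]
force: [2.5, -6.8, 0.5]
time_s: 25.92
tool_pos: [0.5993, 0.1753, 0.0756]
force: [-0.2, 0.3, -0.9]
[5.995000e-01 1.746000e-01 7.560000e-02 1.799924e+02 3.080000e-02
 1.094709e+02] [0.0005 0.0016 0.0001 0.0029 0.0577 0.0835] 26.1667
ahead,toolY,up mm 24.35872768120766 -0.20447496086312622 0.12476037916761551
```

```bash
python3 -m jog '[[0,-0.74,-0.886,0,0],[0,-0.74,-0.886,0,0],[0,-0.74,-0.886,0,0],[0,-0.74,-0.886,0,0],[0,-0.74,-0.886,0,0],[0,-0.74,-0.886,0,0],[0,-0.74,-0.886,0,0],[0,-0.74,-0.886,0,0],[0,-0.74,-0.886,0,0],[0,-0.74,-0.886,0,0],[0,0,0,0,0],[0,0,0,0,0]]'
python3 -m jog '[[0,0,0,0,0],[0,0,0,0.3,0],[0,0,0,0.7,0],[0,0,0,0.7,0],[0,0,0,0.5,0],[0,0,0,0.2,0],[0,0,0,0.1,0],[0,0,0,0,0],[0,0,0,0,0],[0,0,0,0,0],[0,0,0,0,0]]'; python3 where.py
```

```text
time_s: 27.22
tool_pos: [0.4813, -0.0228, 0.0758]
tool_rot: [179.9, -0.0, 109.5]
force: [0.2, -0.1, 0.2]
grip_width: 0.0216
grasp_force: 40.0
time_s: 28.13
tool_pos: [0.4822, -0.0225, 0.0262]
tool_rot: [179.9, 0.0, 109.6]
force: [-0.1, -0.4, -0.6]
grip_width: 0.0217
grasp_force: 40.0
[ 4.819000e-01 -2.250000e-02  2.600000e-02  1.799455e+02  1.200000e-03
  1.095681e+02] [0.0002 0.     0.0001 0.017  0.0034 0.0024] 28.3833
ahead,toolY,up mm 170.39245201392677 176.98934207038243 49.732545767739744
```

Another 2 mm down, then release, rise and look.

```bash
python3 -m jog '[[0,0,0,0.06,0],[0,0,0,0.05,0],[0,0,0,0,0],[0,0,0,0,0],[0.3,0,0,0,0],[0.5,0,0,0,0],[0.5,0,0,0,0],[0.5,0,0,0,0],[0.5,0,0,0,0]]'
python3 -m jog '[[0.5,0,0,-0.4,0],[0.5,0,0,-1,0],[0.5,0,0,-1,0],[0.5,0,0,-1,0],[0.5,0,0,-1,0],[0.5,0,0,-1,0],[0.5,0.6,0,-1,0],[0.5,0.6,0,-1,0],[0.5,0.6,0,-1,0],[0.5,0.6,0,-1,0],[0.5,0,0,0,0],[0.5,0,0,0,0]]'
python3 shot.py w8
python3 - <<'E'
from h import *
from cell import read_camera
a=cv2.imread("pics/w8.png");s=read_camera("side")["color"][:,:,::-1];t=read_camera("scene")["color"][:,:,::-1]
o=np.zeros((600,800,3),np.uint8);o[:300,:400]=cv2.resize(a,(400,300));o[:300,400:]=cv2.resize(t,(400,300));o[300:,:400]=cv2.resize(s,(400,300))
o[300:600,400:800]=cv2.resize(s[200:350,250:450],(400,300));cv2.imwrite("pics/fin.png",o)
E
```

```text
time_s: 29.18
tool_pos: [0.4815, -0.0226, 0.0232]
tool_rot: [-180.0, -0.0, 109.6]
force: [-0.5, -0.3, -1.4]
grip_width: 0.041
grasp_force: 0.0
time_s: 30.18
tool_pos: [0.4661, 0.0231, 0.2127]
tool_rot: [179.8, 0.0, 109.6]
force: [0.3, -0.6, -0.6]
grip_width: 0.0436
grasp_force: 0.0
[0.4661 0.0231 0.2127] [1.7982e+02 1.0000e-02 1.0965e+02] [-33.   -4.5  25.8 111.2   2.   72.7  11.9] 30.1833
[[-0.001, -0.956, -0.294, 0.079], [1.0, -0.001, 0.0, 0.0], [-0.001, -0.294, 0.956, -0.145], [0.0, 0.0, 0.0, 1.0]]
```

View pics/fin.png

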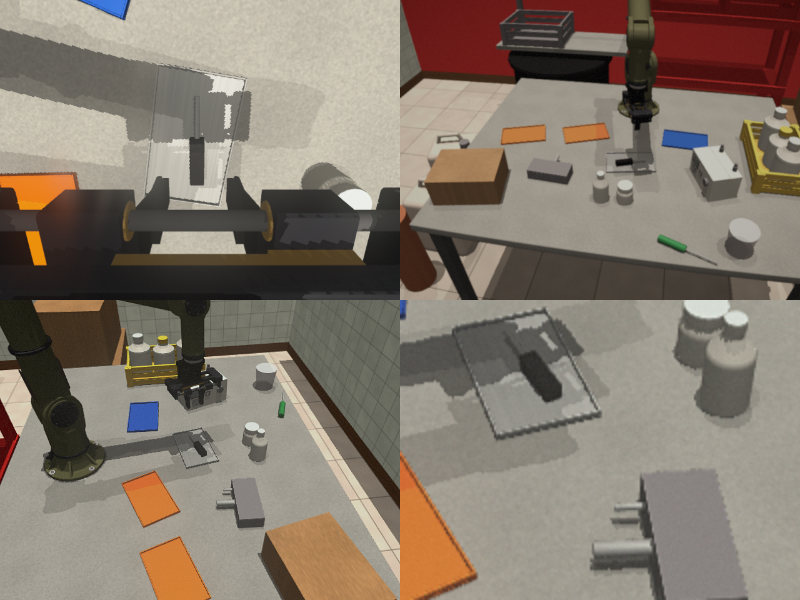

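The pin lies flat in the tray (wrist tile, 197,140), the other two pins are still in the rack, and the bottle and jar are undisturbed.

```bash
python3 -c "
from cell import env
print(env.sign_off())"
```

```text
the job is handed in; nothing more can be done
None
```

I pressed the button to its stop with the long thin pin at about 7 N, held it there for roughly 0.7 s, laid the pin back flat in the tray, and handed the job in at about 30 s; the other two pins stayed in the rack and the bottle and jar were not touched.

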